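Tighten a compression nut: finger-tight, then a quarter turn by wrench

ROBOT

A 6-joint arm with a two-finger parallel gripper is mounted at the origin on a cart in front of the work surface, level with it; the furniture and walls round the work are solid. World frame = base frame: x ahead of the robot, y to its left, z up, the work surface at z = 0. Lengths are in m, angles in rad, forces in N, time in s.
With the tool pointing down it reaches from about 0.375 to 0.975 m from the base axis. Payload 3.8 kg.
Tool frame: the origin (TCP) lies at the very end of the fingers, on their centre line; the grasp point (between the pads) lies 19 mm behind it (bot.tcp_to_grasp is the distance from the TCP to the grasp point, in m); x points along the fingers, y is the direction in which the jaws open and shut, and the axes are right-handed (so a half turn about x gives the same grasp; the last joint's range is limited). The gripper opens to 88 mm and grips with 3 to 60 N. Pads are 18 mm wide; open, the fingers measure 123 mm over their backs; the gripper's body (75 mm by 187 mm) begins 45 mm behind the grasp point.
Start: joints at [1.068, 0.264, 1.604, -0, 1.274, -0.037], TCP at [0.303, 0.603, 0.239] pointing down, gripper open.
Joint ranges: [-2.63, 2.63], [-0.94, 2.18], [0.31, 2.57], [-1.31, 4.45], [0, 2.66], [-2.55, 2.55]. Speed limits (rad/s): [2.57, 2.57, 3.14, 3.14, 3.14, 3.14].

INTERFACE

Orientations are given as a unit quaternion [x, y, z, w].
In Python, from plant import bot gives the robot as it stands. The module is installed in compiled form; this text tells all that it offers.
- The arm moves only by the tool apply_moves, never from a script. Its argument "commands" is a list of rows, each a list of 5 numbers: the shift along the tool's x, y, z as a fraction of full scale, then the turn about the tool's x as a fraction of full scale, then the opening, from 0 (shut) to 1 (fully open). A call has 1 to 12 rows; each row is the pose to reach, as a shift and turn from the pose measured when the call began, along the tool's axes at that moment, turning the shorter way round; what a row does not reach only later rows make up. Full scale, the value 1, is 80 mm for a shift and 2 pi rad for a turn. A row lasts 1/10 s, in which the tool goes at most 50 mm and 8.59 degrees, less where a joint would pass 70% of its speed; a pose out of reach is approached as far as the arm can. A call with a number of a shift or a turn outside -1 to 1 is refused whole. A call with a gripper value outside its range is refused whole. The fingers move at their own pace and stop on an object; the grip force is fixed at half the most. Time passes only in rows, so rows that repeat a pose let the fingers close. It gives the time, the measured TCP pose, the force and the opening at its end, in the units of the state.
- bot.observe(): the state, without advancing time (a new reading comes with each control period).
- bot.read_camera(name): name is "scene" or "top"; returns a dict with "frame" (420x560x3 uint8, blue, green, red), "fx", "fy", "cx", "cy" (pixels), "T" (4x4, takes a point from camera to world coordinates). Camera axes: x right, y up, looking along -z (the intrinsics and any distortion apply to the point x, -y, -z); pixel columns grow to the right and rows downward; lengths in m; the calibration is good to about 2 mm. A picture is of the moment at which its call begins. There is no depth.
- bot.finish_job(): hands the job in, once; it reports no verdict.
The state is a dict: "t": time; "q": joint angles; "joint_velocities": joint speeds; "tau": joint torques, N m; "position": TCP position; "ee_rot": TCP orientation; "ft_force": force on the tool from outside, world axes, zero at the start; "ft_torque": the same for the moment, N m; "gripper_width": finger opening in m.
Only numpy, scipy, OpenCV 4.12 (cv2) and the standard library are available. Lean on these libraries where they do the work, as an engineer would, in place of code of your own. Each camera call takes 0.05 s, during which the arm holds its last target. There are 200 camera calls.

TASK

The brass compression nut on the upright air-line fitting has been left loose. With the gripper's fingers turn it clockwise (seen from above) until it is just finger-tight - it runs easily, then you feel it stop; do not force it further with the fingers - then take the open-end wrench whose jaws fit the nut and tighten the nut a quarter turn (90 degrees) more with it, without ever jamming the wrench hard against the nut. Then take the wrench off without loosening the nut, lay it flat on the worktop clear of the fitting, and leave the other wrench and everything else where it is.

Things in the scene. Friction and masses are not known exactly. Their poses are not given: they have to be found in the camera images.
- nut: hexagonal brass nut on the upright fitting, 34 mm across flats, 39 across corners, 24 mm tall (flats: lower 21), axis vertical. Origin at its centre, about 92 mm above the worktop; z up, x points at the corner with a small dark punch dot on top. Clockwise from above (falling yaw) tightens: 0.4 to 1.45 rad of free run at 0.05 N m, then it stops: finger-tight. Beyond that it takes 0.6 N m. Backwards it always goes with 0.05 N m.
- stub_top (a point): top of a capped copper tube stub, 15 mm thick, standing 15 mm out of the nut on its axis, 119 mm up; z up, never turns. The nut runs 2 mm down per turn until 27 mm below it (finger-tight), then draws it along, 0.5 mm for a quarter turn: all below the measuring noise, so feel the stop. Below the nut: a neck 25 mm thick, a pedestal up to 31 mm thick, a fixed round foot 90 mm wide, 14 mm high.
- wrench_grip (a point): middle of the handle, half its thickness up (8 mm over the worktop), of the open-end wrench that fits the nut (wider jaws): steel, 0.14 to 0.28 kg, 200 mm long. Straight handle 18 mm wide, 16 mm thick, from 50 mm ahead to 66 mm behind this point. x points to the jaws, z up. It lies flat to the left or right of the fitting, jaws away from the robot.
- wrench_jaw (a point): point midway between this wrench's jaws, 110 mm along x from wrench_grip; seated, the nut's axis passes here. Jaw gap 36 mm, open to +x, sides parallel to x; flared tips 22 mm ahead, throat 21.5 mm behind; jaws 12 mm thick, head 70 mm wide. Seated, the wrench's x axis lies along two opposite corners of the nut, with about 6 degrees of play either way.
- small_wrench_grip (a point): middle of the handle of the other open-end wrench, of the same length, with 22 mm jaws that do not fit; lies on the other side of the fitting. Not to be used or moved.
- cup: stained cup with a brush in it, a bystander, 166 mm tall, origin at its underside
- tub_a: white lidded tub, a bystander, 87 mm wide, 48 mm tall, origin at its underside
- tub_b: another such tub, a bystander
- rib: flat wooden throwing rib, a bystander, 66 x 110 x 9 mm, on the worktop near the robot
- loop: loop trimming tool with wooden handle, a bystander, 206 mm long, 12 mm high
- brush: grey scrub brush, a bystander, 155 mm long, 91 mm tall
- bat: round ware bat, a bystander, 173 mm wide, 30 mm high
Mind the look-alikes: they are no part of the job. Leave any purple or red look-alike of the part that bears nut alone.

How it is judged:
On the way, in this order (a step that is already met when the one before it is completed fails the run):
1. with the fingers on it, the nut is run down finger-tight (within 5 degrees of the stop), not forced more than 7 degrees past it (contact force between the fingers and nut above 0.5 N and z of nut in the frame of stub_top below -0.0269722 m and distance of stub_top from where it was at the start of the episode below 3.89e-05 m), for 0.2 s.
2. with the wrench on it, the nut is turned 70 degrees or more past finger-tight (contact force between wrench and nut above 0.3 N and distance of stub_top from where it was at the start of the episode above 0.0003889 m), for 0.02 s.
At the end, for the whole second after the job is handed in: The nut has been tightened 70 to 110 degrees past finger-tight and not loosened again by more than 15 degrees; the wrench lies flat and still on the worktop, its jaw and the middle of its handle more than 100 mm from the nut's axis (distance of stub_top from where it was at the start of the episode between 0.0003889 and 0.0006111 m and z of nut in the frame of stub_top below -0.0269167 m and height (world z) of wrench_grip below 0.013 m and angle between wrench_grip's own z axis and vertical below 0.1 rad and linear speed of wrench below 0.02 m/s and horizontal distance between each of wrench_jaw, wrench_grip and nut above 0.1 m); the robot touches nothing.
It fails at once if the nut is tightened past finger-tight by more than 10 degrees with the fingers on it (contact force between the fingers and nut above 0.5 N and distance of stub_top from where it was at the start of the episode above 5.56e-05 m).
It fails at once if the nut is over-tightened, more than 115 degrees past finger-tight (distance of stub_top from where it was at the start of the episode above 0.0006389 m).
It fails at once if the wrench is jammed against the nut with more than 100 N (contact force between wrench and nut above 100 N).
It fails at once if the other wrench is moved more than 30 mm (distance of small_wrench_grip from where it was at the start of the episode above 0.03 m).
It fails at once if a bystander (cup, tub, rib, loop tool, brush, bat) is moved more than 30 mm (distance of any of cup, tub_a, tub_b, rib, loop, brush, bat from where it was at the start of the episode above 0.03 m).
It also fails if it takes over 72 s, if anything falls off the work surface, if the arm or the gripper's body presses on something with over 40 N, if the wrist force passes 120 N, or if a joint passes its speed limit or range.

## Working session

There is one attempt and no reset: what is moved stays moved. The work goes in short steps, Python scripts to look and compute and a tool call to move; the robot and the scene stay as the last step left them, time stands still between calls to the robot, and variables do not carry over. Pictures are saved under pics/ and viewed, about 8 in all and at most 12, crops included, and the job is handed in when it is done.

Besides the shell and the picture viewer there is one more tool, called as name([rows], argument=value, ...), one row to a line, values as JSON. apply_moves: Moves the arm, as the interface text tells. Its arguments: {"type":"object","properties":{"commands":{"type":"array"}},"required":["commands"]}

```bash
mkdir -p pics
python3 - <<'E'
from plant import bot
import cv2
s=bot.observe();print({k:s[k] for k in('t','position','ee_rot','ft_force','gripper_width')},bot.tcp_to_grasp)
for n in('scene','top'):
    c=bot.read_camera(n);cv2.imwrite(f'pics/{n}0.png',cv2.resize(c['frame'],None,fx=1.4,fy=1.4,interpolation=cv2.INTER_CUBIC))
    print(n,{k:v for k,v in c.items() if k!='frame'})
E
```

```text
{'t': 0.0, 'position': array([0.30285662, 0.60245379, 0.23741937]), 'ee_rot': array([ 0.16245383,  0.68821099, -0.16394797,  0.68781935]), 'ft_force': array([-0.40747202, -0.23654991,  0.38058912]), 'gripper_width': 0.08814340197957965} 0.0187
scene {'fx': 445.8988688175372, 'fy': 445.8988688175372, 'cx': 269.47018101293935, 'cy': 207.97429956327744, 'T': array([[ 8.03816845e-01,  4.32220444e-01, -4.08734593e-01,
        -2.90218432e-02],
       [-5.94876420e-01,  5.84866439e-01, -5.51410278e-01,
        -7.87048390e-01],
       [ 7.24350860e-04,  6.86379441e-01,  7.27243246e-01,
         1.21595570e+00],
       [ 0.00000000e+00,  0.00000000e+00,  0.00000000e+00,
         1.00000000e+00]])}
top {'fx': 532.4940617543339, 'fy': 532.4940617543339, 'cx': 280.0597971969742, 'cy': 200.19663290551534, 'T': array([[-2.86046256e-01,  7.48054661e-01, -5.98825319e-01,
        -8.01217712e-01],
       [-9.58215004e-01, -2.22498318e-01,  1.79773479e-01,
         4.65188992e-01],
       [ 1.24276212e-03,  6.25226936e-01,  7.80442012e-01,
         1.90809123e+00],
       [ 0.00000000e+00,  0.00000000e+00,  0.00000000e+00,
         1.00000000e+00]])}
```

View pics/top0.png

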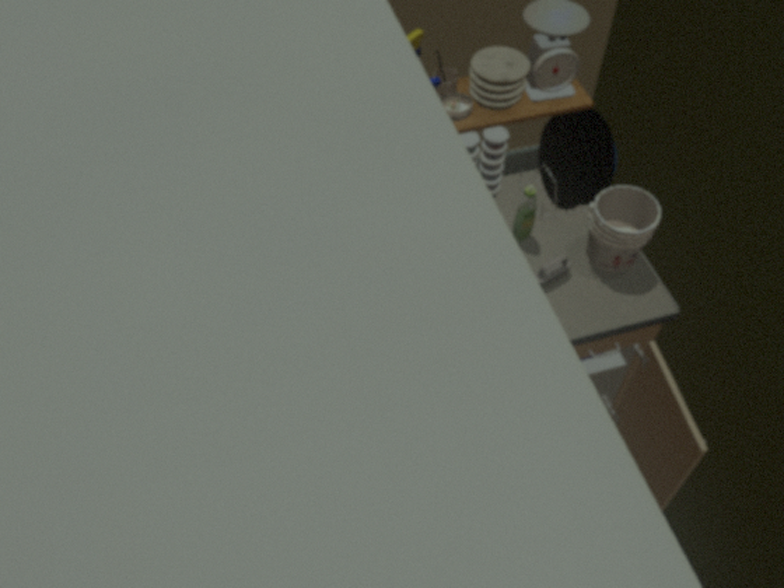

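View pics/scene0.png

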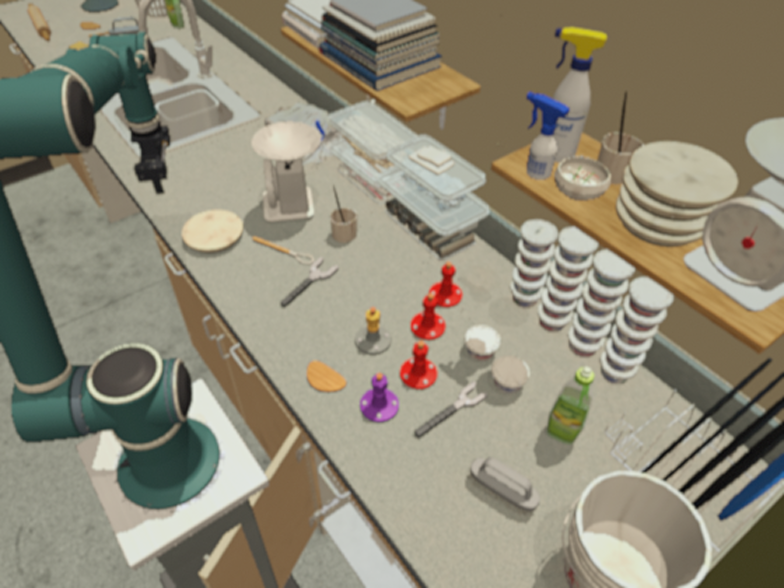

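The scene view shows the brass fitting at (373,325), with purple and red look-alikes around it. The wrenches are at (310,285) and (450,410). The top camera is blocked by a pale panel. I'll enlarge both areas.

Run:
```python
from plant import bot
import cv2,numpy as np
f=np.mean([bot.read_camera('scene')['frame'].astype(float) for _ in range(6)],0).astype(np.uint8)
cv2.imwrite('pics/avg.png',f)
def crop(x,y,w,h,k): 
    return cv2.resize(f[y:y+h,x:x+w],None,fx=k,fy=k,interpolation=cv2.INTER_CUBIC)
# wrenches: left x195..255,y180..225 ; right x290..355,y268..318
a=crop(195,180,66,45,6);b=crop(290,268,66,45,6)
cv2.imwrite('pics/wr.png',np.vstack([a,b]))
cv2.imwrite('pics/nut.png',crop(246,212,40,42,14))
```

```text
(no output)
```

View pics/wr.png

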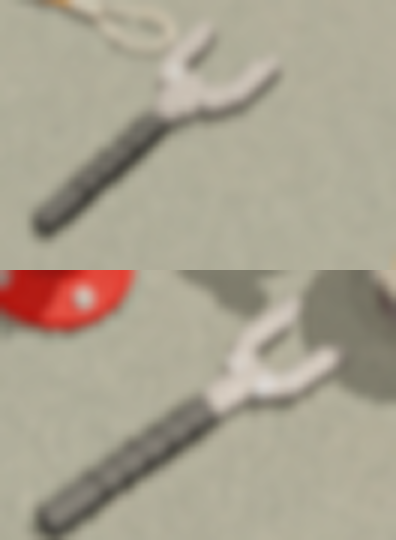

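View pics/nut.png

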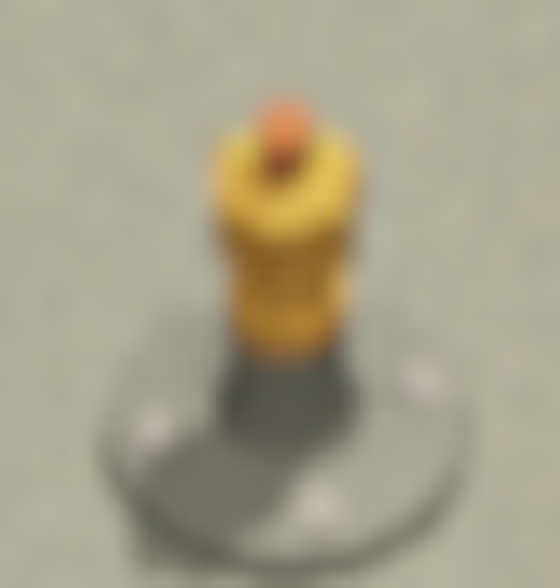

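Enlarged crops:
- **Left wrench:** tips at (207,28) and (275,65), handle from (165,118) to (42,228).
- **Right wrench:** tips at (293,30) and (337,83), handle from (210,130) to (48,252), rows counted within its own half of the picture.
- **Nut:** stub top at about (287,105), nut top ring centred at about (288,185).

Next I'll turn these into world positions.

```bash
cat > h.py <<'E'
import numpy as np
fx,cx,cy=445.8988688175372,269.47018101293935,207.97429956327744
T=np.array([[8.03816845e-01,4.32220444e-01,-4.08734593e-01,-2.90218432e-02],[-5.94876420e-01,5.84866439e-01,-5.51410278e-01,-7.87048390e-01],[7.24350860e-04,6.86379441e-01,7.27243246e-01,1.21595570e+00],[0,0,0,1]])
def p2w(u,v,z):
    d=T[:3,:3]@np.array([(u-cx)/fx,-(v-cy)/fx,-1]);o=T[:3,3];return o+d*(z-o[2])/d[2]
def w2p(p):
    c=T[:3,:3].T@(np.asarray(p,float)-T[:3,3]);return np.array([cx+fx*c[0]/-c[2],cy-fx*c[1]/-c[2]])
E
python3 - <<'E'
from h import *
import cv2
np.set_printoptions(precision=4,suppress=True)
o=.0 
def q(x,y,k,x0,y0,z): # crop->orig (resize centre convention)
    return p2w((x+.5)/k-.5+x0,(y+.5)/k-.5+y0,z)
for n,x0,y0,P in(('L',195,180,[(207,28),(275,65),(165,118),(42,228)]),('R',290,268,[(293,30),(337,83),(210,130),(48,252)])):
    W=[q(*p,6,x0,y0,.014) for p in P];print(n,*W)
    print(' tipgap',np.linalg.norm(W[0]-W[1]),'handle',np.linalg.norm(W[2]-W[3]),'len',np.linalg.norm((W[0]+W[1])/2-W[3]),'yaw',np.degrees(np.arctan2(*((W[0]+W[1])/2-W[3])[1::-1])))
print('stub',q(287,105,14,246,212,.119),'nuttop',q(288,185,14,246,212,.104),'foot',q(285,430,14,246,212,.014))
for n,(u,v),z in [('purple',(379,378),.119),('red1',(420,350),.119),('red2',(430,297),.119),('red3',(448,268),.119),('tuba',(482,337),.048),('tubb',(510,370),.048),('cup',(343,225),.03),('bat',(212,230),.03),('rib',(326,376),.0),('brush',(504,480),.04),('loop',(315,258),.01)]:
    print(n,p2w(u/1.4,v/1.4,z))
s=q(287,105,14,246,212,.119)
f=cv2.imread('pics/avg.png');k=14
im=cv2.resize(f[212:254,246:286],None,fx=k,fy=k,interpolation=cv2.INTER_CUBIC)
def dr(P,c):
    cv2.polylines(im,[np.array([((w2p(p)-[246,212]+.5)*k-.5) for p in P],int)],True,c,1)
a=np.radians(np.arange(0,360,10))
def circ(r,z): return [s+[r*np.cos(t),r*np.sin(t),z-s[2]] for t in a]
dr(circ(.0075,.119),(255,0,0));dr(circ(.0195,.104),(255,0,255));dr(circ(.0195,.08),(255,0,255));dr(circ(.045,.014),(0,255,0))
cv2.imwrite('pics/ov.png',im)
E
```

```text
L [0.5955 0.3203 0.014 ] [0.6119 0.2655 0.014 ] [0.5296 0.2671 0.014 ] [0.4197 0.2323 0.014 ]
 tipgap 0.057205829532180674 handle 0.11527148108143052 len 0.19373772290313201 yaw 18.230564129892432
R [ 0.655  -0.2422  0.014 ] [ 0.6506 -0.2816  0.014 ] [ 0.5764 -0.2634  0.014 ] [ 0.4619 -0.2693  0.014 ]
 tipgap 0.039626407025729574 handle 0.11464542119716578 len 0.19100174464022596 yaw 2.2150129584504743
stub [0.5485 0.011  0.119 ] nuttop [0.5415 0.0013 0.104 ] foot [0.5397 0.0007 0.014 ]
purple [ 0.4388 -0.1625  0.119 ]
red1 [ 0.557 -0.156  0.119]
red2 [ 0.6777 -0.0458  0.119 ]
red3 [0.7774 0.0035 0.119 ]
tuba [ 0.7399 -0.1732  0.048 ]
tubb [ 0.7246 -0.2832  0.048 ]
cup [0.7146 0.3835 0.03  ]
bat [0.399  0.5893 0.03  ]
rib [ 0.3918 -0.0154  0.    ]
brush [ 0.526  -0.4679  0.04  ]
loop [0.5846 0.3333 0.01  ]
```

View pics/ov.png

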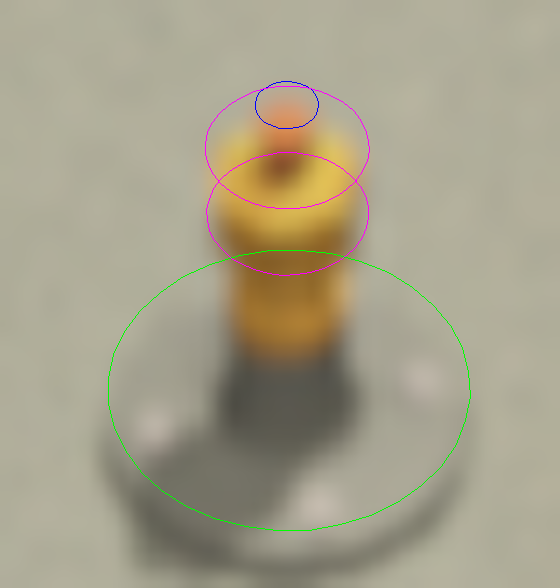

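```bash
cat >> h.py <<'E'
from scipy.spatial.transform import Rotation as Ro
def goto(s,x,y,z,psi=None):
    "print command numbers for TCP target and jaw-axis world yaw psi (deg, mod 180)"
    R=Ro.from_quat(s['ee_rot']).as_matrix();d=R.T@(np.array([x,y,z])-s['position'])
    cur=np.degrees(np.arctan2(R[1,1],R[0,1]))
    print('t %.2f'%s['t'],'pos',s['position'].round(4),'x',R[:,0].round(3),'jaw yaw %.1f'%cur,'q',np.round(s['q'],3),'w %.4f'%s['gripper_width'],'F',s['ft_force'].round(2),'M',s['ft_torque'].round(3))
    turn=0 if psi is None else -((psi-cur+90)%180-90)
    print('cmd',(d/.08).round(3),'turn deg %.1f'%turn,'frac %.4f'%(turn/360))
E
python3 - <<'E'
from h import *;from plant import bot
s=bot.observe();goto(s,.541,.001,.20,24)
goto(s,.541,.001,.20,-36);goto(s,.541,.001,.20,84)
E
```

```text
t 0.40 pos [0.3031 0.603  0.2385] x [-0. -0. -1.] jaw yaw 63.3 q [ 1.068  0.264  1.604 -0.     1.274 -0.037] w 0.0881 F [-0.06 -0.24  0.56] M [-0.031  0.032  0.018]
cmd [ 0.483 -5.388  6.037] turn deg 39.3 frac 0.1092
t 0.40 pos [0.3031 0.603  0.2385] x [-0. -0. -1.] jaw yaw 63.3 q [ 1.068  0.264  1.604 -0.     1.274 -0.037] w 0.0881 F [-0.06 -0.24  0.56] M [-0.031  0.032  0.018]
cmd [ 0.483 -5.388  6.037] turn deg -80.7 frac -0.2241
t 0.40 pos [0.3031 0.603  0.2385] x [-0. -0. -1.] jaw yaw 63.3 q [ 1.068  0.264  1.604 -0.     1.274 -0.037] w 0.0881 F [-0.06 -0.24  0.56] M [-0.031  0.032  0.018]
cmd [ 0.483 -5.388  6.037] turn deg -20.7 frac -0.0575
```

apply_moves([
  [0,-0.9,1.0,0,1],
  [0,-0.9,1.0,0,1],
  [0,-0.9,1.0,0,1],
])

```text
t: 0.7
position: [0.3434, 0.4988, 0.2382]
ee_rot: [0.163, 0.688, -0.165, 0.688]
ft_force: [-0.1, -0.8, 0.2]
gripper_width: 0.0883
```

apply_moves([
  [0,-0.9,1.0,0,1],
  [0,-0.9,1.0,0,1],
  [0,-0.9,1.0,0,1],
])

```text
t: 1.0
position: [0.3833, 0.3954, 0.2387]
ee_rot: [0.164, 0.687, -0.166, 0.688]
ft_force: [-1.5, 0.1, -0.4]
gripper_width: 0.0881
```

apply_moves([
  [0,-0.9,1.0,0,1],
  [0,-0.9,1.0,0,1],
  [0,-0.9,1.0,0,1],
])

```text
t: 1.3
position: [0.4231, 0.2924, 0.2395]
ee_rot: [0.165, 0.686, -0.167, 0.688]
ft_force: [0.3, 0.0, -0.6]
gripper_width: 0.0879
```

apply_moves([
  [0,-0.9,1.0,0,1],
  [0,-0.9,1.0,0,1],
  [0,-0.9,1.0,0,1],
])

```text
t: 1.6
position: [0.4629, 0.1896, 0.2404]
ee_rot: [0.166, 0.686, -0.169, 0.688]
ft_force: [0.2, 1.2, -0.6]
gripper_width: 0.0881
```

apply_moves([
  [0,-0.9,1.0,0,1],
  [0,-0.9,1.0,0,1],
  [0,-0.9,1.0,0,1],
])

```text
t: 1.9
position: [0.5026, 0.0867, 0.2414]
ee_rot: [0.167, 0.685, -0.17, 0.689]
ft_force: [-0.1, 0.8, 1.1]
gripper_width: 0.0879
```

apply_moves([
  [0.5,-0.73,0.87,-0.02,1],
  [0.5,-0.73,0.87,-0.04,1],
  [0.5,-0.73,0.87,-0.058,1],
  [0.5,-0.73,0.87,-0.058,1],
])

```text
t: 2.3
position: [0.5377, 0.0031, 0.201]
ee_rot: [0.04, 0.705, -0.043, 0.707]
ft_force: [0.5, 0.1, 0.3]
gripper_width: 0.0881
```

Run:
```python
from h import *;from plant import bot
import cv2
s=bot.observe();goto(s,.541,.001,.125,84)
f=np.mean([bot.read_camera('scene')['frame'].astype(float) for _ in range(4)],0).astype(np.uint8)
cv2.imwrite('pics/c1.png',cv2.resize(f[165:265,215:315],None,fx=6,fy=6,interpolation=cv2.INTER_CUBIC))
p=s['position']
print('tcp pix in crop',(w2p(p)-[215,165]+.5)*6-.5)
```

```text
t 2.30 pos [0.5377 0.0031 0.201 ] x [ 0.002 -0.004 -1.   ] jaw yaw 83.2 q [-0.038  0.03   1.941 -0.004  1.167 -1.489] w 0.0881 F [0.48 0.07 0.33] M [0.032 0.045 0.005]
cmd [ 0.95  -0.018  0.041] turn deg -0.8 frac -0.0021
tcp pix in crop [300.26612987 240.47340427]
```

View pics/c1.png

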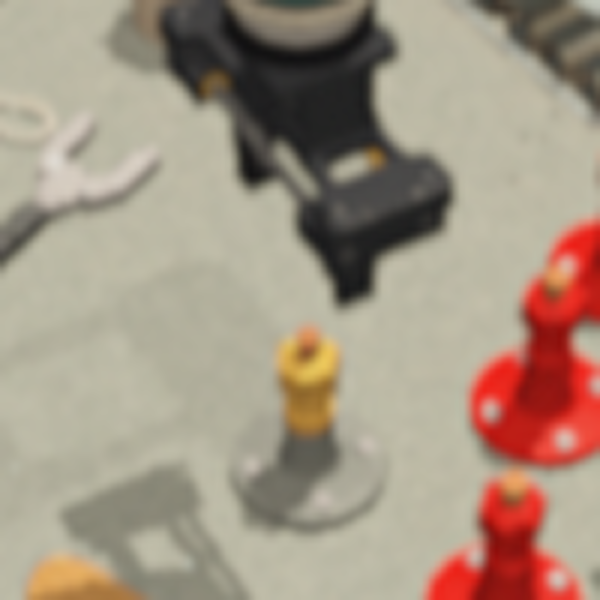

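The gripper is above the nut, with the fingertips at (255,180) and (345,300). Their midpoint matches the projected TCP at (300,240), so I'll descend and close.

apply_moves([
  [0.9,-0.02,0.04,0,1],
  [0.9,-0.02,0.04,0,1],
  [0.9,-0.02,0.04,0,1],
])

```text
t: 2.8
position: [0.5382, 0.0033, 0.1274]
ee_rot: [0.04, 0.706, -0.042, 0.706]
ft_force: [-0.4, 0.1, 0.5]
gripper_width: 0.0881
```

apply_moves([
  [0.4,0,0,0,1],
  [0.71,0,0,0,1],
  [0.71,0,0,0,1],
  [0.71,0,0,0,0.6],
  [0.71,0,0,0,0.5],
  [0.71,0,0,0,0.45],
  [0.71,0,0,0,0.42],
  [0.71,0,0,0,0.4],
])

```text
t: 3.6
position: [0.5387, 0.003, 0.0714]
ee_rot: [0.04, 0.706, -0.042, 0.706]
ft_force: [0.3, -0.1, 0.1]
gripper_width: 0.0505
```

Run:
```python
from h import *;from plant import bot
s=bot.observe();goto(s,.541,.001,.072,84)
```

```text
t 3.60 pos [0.5387 0.003  0.0714] x [ 0.    -0.004 -1.   ] jaw yaw 83.3 q [-0.038  0.174  2.048 -0.005  0.919 -1.49 ] w 0.0505 F [ 0.35 -0.12  0.05] M [ 0.038 -0.047 -0.016]
cmd [-0.007 -0.022  0.032] turn deg -0.7 frac -0.0018
```

Now I'll close gently. The y force will show which finger touches first.

apply_moves([
  [0,0,0.02,0,0.4],
  [0,0,0.02,0,0.3],
  [0,0,0.02,0,0.2],
  [0,0,0.02,0,0],
  [0,0,0.02,0,0],
  [0,0,0.02,0,0],
])

```text
t: 4.2
position: [0.539, 0.0089, 0.071]
ee_rot: [0.044, 0.707, -0.04, 0.705]
ft_force: [-1.9, 22.7, 0.8]
gripper_width: 0.0335
```

Run:
```python
from h import *;from plant import bot
s=bot.observe();goto(s,.541,.001,.072,84)
```

```text
t 4.20 pos [0.539  0.0089 0.071 ] x [-0.003  0.006 -1.   ] jaw yaw 83.2 q [-0.033  0.177  2.046  0.008  0.922 -1.49 ] w 0.0335 F [-1.92 22.67  0.82] M [3.581 0.273 0.067]
cmd [-0.014 -0.095  0.037] turn deg -0.8 frac -0.0023
```

The gripper closed to 33.5 mm, so it is on the flats. But the y force of +22.7 N says the axis lies at larger y, which agrees with the first stub estimate of (0.5485, 0.011). I'll open and re-centre.

apply_moves([
  [0,0,0,0,0.55],
  [0,0,0,0,0.55],
  [0,0.01,0.08,0,0.55],
  [0,0.01,0.08,0,0.55],
])

```text
t: 4.6
position: [0.5467, 0.0083, 0.0713]
ee_rot: [0.044, 0.706, -0.04, 0.705]
ft_force: [-0.4, -0.3, 0.5]
gripper_width: 0.0483
```

Run:
```python
from h import *;from plant import bot
s=bot.observe();goto(s,.547,.0105,.072,83.5)
```

```text
t 4.60 pos [0.5467 0.0083 0.0713] x [-0.001  0.006 -1.   ] jaw yaw 83.2 q [-0.034  0.189  2.03   0.007  0.924 -1.489] w 0.0483 F [-0.44 -0.31  0.46] M [0.026 0.005 0.007]
cmd [-0.008  0.028  0.   ] turn deg -0.3 frac -0.0009
```

apply_moves([
  [0,0.02,0,0,0.5],
  [0,0.02,0,0,0.3],
  [0,0.02,0,0,0],
  [0,0.02,0,0,0],
  [0,0.02,0,0,0],
])

```text
t: 5.1
position: [0.547, 0.0083, 0.0713]
ee_rot: [0.043, 0.706, -0.041, 0.706]
ft_force: [0.9, -5.1, -1.4]
gripper_width: 0.0337
```

Run:
```python
from h import *;from plant import bot
import cv2
s=bot.observe();goto(s,.547,.0105,.072,83.5)
f=np.mean([bot.read_camera('scene')['frame'].astype(float) for _ in range(4)],0).astype(np.uint8)
cv2.imwrite('pics/c2.png',cv2.resize(f[190:265,225:325],None,fx=8,fy=8,interpolation=cv2.INTER_CUBIC))
print('grasp pix',(w2p(s['position']+[0,0,.019])-[225,190]+.5)*8-.5)
```

```text
t 5.10 pos [0.547  0.0083 0.0713] x [-0.001  0.003 -1.   ] jaw yaw 83.2 q [-0.032  0.189  2.03   0.004  0.923 -1.487] w 0.0337 F [ 0.87 -5.06 -1.36] M [-0.83  -0.074  0.023]
cmd [-0.008  0.027 -0.004] turn deg -0.3 frac -0.0009
grasp pix [333.16887008 286.94514709]
```

View pics/c2.png

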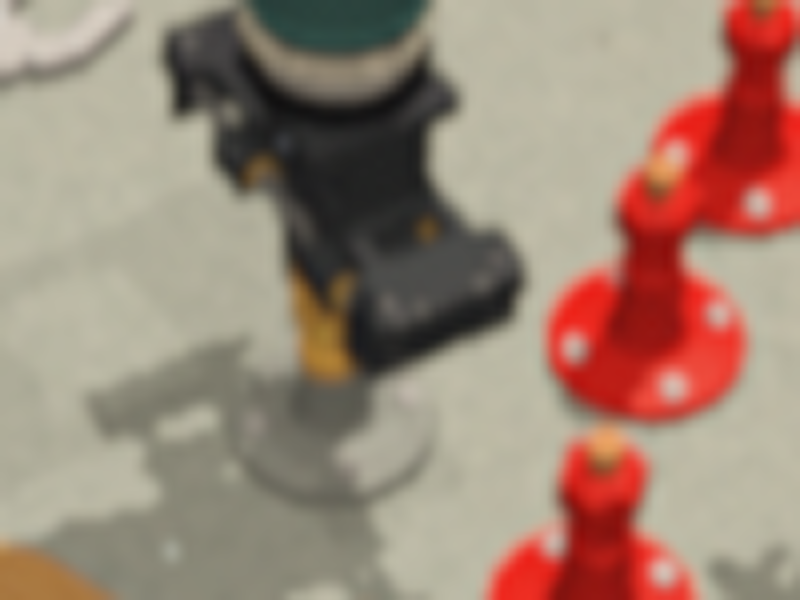

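The nut is gripped across its flats, with the brass visible between the fingers at (325,330). I'll turn it clockwise 15° first, since the free run is at least 23°.

apply_moves([
  [0,0,0,0.015,0],
  [0,0,0,0.03,0],
  [0,0,0,0.042,0],
  [0,0,0,0.042,0],
  [0,0,0,0.042,0],
])

```text
t: 5.8
position: [0.5468, 0.0074, 0.0712]
ee_rot: [0.134, 0.695, -0.133, 0.694]
ft_force: [-1.0, -5.8, -0.4]
gripper_width: 0.0335
```

```bash
cat > st.py <<'E'
from h import *;from plant import bot
s=bot.observe();goto(s,.547,.0083,.072)
# moment about z from joint torques 6 for cross-check
print('tau',np.round(s['tau'],3))
E
python3 st.py
```

```text
t 5.80 pos [0.5468 0.0074 0.0712] x [-0.001  0.002 -1.   ] jaw yaw 68.2 q [-3.300e-02  1.890e-01  2.030e+00  2.000e-03  9.230e-01 -1.224e+00] w 0.0335 F [-0.97 -5.75 -0.38] M [-0.874  0.071 -0.012]
cmd [-0.009  0.011 -0.002] turn deg 0.0 frac 0.0000
tau [ 3.0560e+00 -4.0230e+01 -2.9974e+01  1.4440e+00 -4.7000e-02 -1.5000e-02]
```

apply_moves([
  [0,-0.015,0,0.014,0],
  [0,-0.015,0,0.014,0],
  [0,-0.015,0,0.014,0],
])

```text
t: 6.1
position: [0.5467, 0.007, 0.0712]
ee_rot: [0.164, 0.688, -0.162, 0.688]
ft_force: [1.8, 3.1, -1.7]
gripper_width: 0.0334
```

```bash
python3 st.py
```

```text
t 6.10 pos [0.5467 0.007  0.0712] x [-0.     0.003 -1.   ] jaw yaw 63.3 q [-0.035  0.189  2.031  0.004  0.923 -1.141] w 0.0334 F [ 1.82  3.09 -1.68] M [ 0.388 -0.256 -0.059]
cmd [-0.01   0.016 -0.003] turn deg 0.0 frac 0.0000
tau [-1.5990e+00 -4.0828e+01 -2.9379e+01 -7.3600e-01  6.0100e-01 -2.9000e-02]
```

apply_moves([
  [0,0.005,0,0.013,0],
  [0,0.005,0,0.013,0],
  [0,0.005,0,0.013,0],
])

```text
t: 6.4
position: [0.5465, 0.0069, 0.0712]
ee_rot: [0.191, 0.682, -0.19, 0.68]
ft_force: [-0.3, -3.3, -0.5]
gripper_width: 0.0336
```

```bash
python3 st.py
```

```text
t 6.40 pos [0.5465 0.0069 0.0712] x [-0.001  0.002 -1.   ] jaw yaw 58.8 q [-0.034  0.189  2.031  0.003  0.923 -1.061] w 0.0336 F [-0.28 -3.32 -0.49] M [-0.59   0.112 -0.007]
cmd [-0.01   0.019 -0.004] turn deg 0.0 frac 0.0000
tau [ 2.0300e+00 -4.0094e+01 -3.0038e+01  9.4900e-01 -1.3500e-01 -5.0000e-03]
```

apply_moves([
  [0,0,0,0.013,0],
  [0,0,0,0.013,0],
  [0,0,0,0.013,0],
])

```text
t: 6.7
position: [0.5463, 0.0066, 0.0711]
ee_rot: [0.218, 0.674, -0.217, 0.672]
ft_force: [-0.4, -3.5, -0.8]
gripper_width: 0.0337
```

```bash
python3 st.py
```

```text
t 6.70 pos [0.5463 0.0066 0.0711] x [-0.002  0.002 -1.   ] jaw yaw 54.2 q [-3.500e-02  1.890e-01  2.031e+00  2.000e-03  9.230e-01 -9.830e-01] w 0.0337 F [-0.39 -3.51 -0.78] M [-0.524  0.122 -0.005]
cmd [-0.011  0.022 -0.006] turn deg 0.0 frac 0.0000
tau [ 1.8020e+00 -4.0101e+01 -3.0033e+01  8.5900e-01 -1.3300e-01 -1.0000e-02]
```

apply_moves([
  [0,0,0,0.014,0],
  [0,0,0,0.014,0],
  [0,0,0,0.014,0],
])

```text
t: 7.0
position: [0.5462, 0.0063, 0.0711]
ee_rot: [0.246, 0.664, -0.245, 0.662]
ft_force: [-2.2, -3.9, 0.1]
gripper_width: 0.0335
```

```bash
python3 st.py
```

```text
t 7.00 pos [0.5462 0.0063 0.0711] x [-0.002  0.001 -1.   ] jaw yaw 49.4 q [-3.500e-02  1.890e-01  2.031e+00  2.000e-03  9.240e-01 -8.970e-01] w 0.0335 F [-2.15 -3.94  0.08] M [-0.624  0.233 -0.031]
cmd [-0.011  0.025 -0.008] turn deg 0.0 frac 0.0000
tau [ 2.2110e+00 -3.9969e+01 -3.0194e+01  1.0550e+00 -2.8800e-01 -4.0000e-03]
```

apply_moves([
  [0,-0.01,0,0.014,0],
  [0,-0.01,0,0.014,0],
  [0,-0.01,0,0.014,0],
])

```text
t: 7.3
position: [0.5459, 0.0061, 0.0711]
ee_rot: [0.274, 0.653, -0.273, 0.651]
ft_force: [0.9, -0.8, -0.6]
gripper_width: 0.0337
```

```bash
python3 st.py
```

```text
t 7.30 pos [0.5459 0.0061 0.0711] x [-0.001  0.002 -1.   ] jaw yaw 44.5 q [-3.600e-02  1.880e-01  2.032e+00  2.000e-03  9.230e-01 -8.140e-01] w 0.0337 F [ 0.94 -0.83 -0.56] M [-0.1   -0.08   0.323]
cmd [-0.011  0.029 -0.01 ] turn deg 0.0 frac 0.0000
tau [ -0.058 -40.695 -29.646   0.426   0.397   0.392]
```

The moment about z jumped from about 0 to 0.32 N m, so the stop is reached. I'll add a small 1° turn to confirm, then hold.

apply_moves([
  [0,0,0,0.003,0],
  [0,0,0,0.003,0],
  [0,0,0,0.003,0],
  [0,0,0,0.003,0],
])

```text
t: 7.7
position: [0.5459, 0.006, 0.0711]
ee_rot: [0.28, 0.65, -0.279, 0.649]
ft_force: [0.3, -1.7, -1.0]
gripper_width: 0.0338
```

```bash
python3 st.py
```

```text
t 7.70 pos [0.5459 0.006  0.0711] x [-0.001  0.002 -1.   ] jaw yaw 43.5 q [-3.600e-02  1.880e-01  2.032e+00  2.000e-03  9.230e-01 -7.960e-01] w 0.0338 F [ 0.34 -1.71 -0.98] M [-0.3    0.024  0.6  ]
cmd [-0.011  0.029 -0.011] turn deg 0.0 frac 0.0000
tau [  0.383 -40.41  -29.901   0.862   0.118   0.587]
```

The moment is now 0.60 N m, so the nut is finger-tight. Combining the jaw-centre readings at several yaws puts the nut axis at about (0.5433, 0.0087), with corners at about 13.5° mod 60. I'll release and rise.

apply_moves([
  [0,0,0,0,0.7],
  [0,0,0,0,0.8],
  [0,0,0,0,0.8],
  [-0.4,0,0,0,0.8],
  [-1,0,0,0,0.8],
  [-1,0,0,0,0.8],
])

```text
t: 8.3
position: [0.551, 0.006, 0.1582]
ee_rot: [0.281, 0.646, -0.277, 0.653]
ft_force: [0.9, -0.4, 1.2]
gripper_width: 0.0707
```

apply_moves([
  [0,0,0,-0.023,1],
  [0,0,0,-0.046,1],
  [0,0,0,-0.069,1],
  [0,0,0,-0.092,1],
  [0,0,0,-0.115,1],
  [0,0,0,-0.138,1],
  [0,0,0,-0.16,1],
  [0,0,0,-0.18,1],
  [0,0,0,-0.18,1],
])

```text
t: 9.2
position: [0.5509, 0.0061, 0.1578]
ee_rot: [-0.112, 0.694, 0.112, 0.702]
ft_force: [-0.1, -0.1, -0.3]
gripper_width: 0.0882
```

Run:
```python
from h import *;from plant import bot
import cv2
s=bot.observe();goto(s,.501,.262,.10,108.2)
f=np.mean([bot.read_camera('scene')['frame'].astype(float) for _ in range(4)],0).astype(np.uint8)
k=10
im=cv2.resize(f[178:228,192:262],None,fx=k,fy=k,interpolation=cv2.INTER_CUBIC)
def dr(P,c,cl=True):
    cv2.polylines(im,[np.array([((w2p(p)-[192,178]+.5)*k-.5) for p in P],int)],cl,c,1)
for (gx,gy,a,c) in [(.480,.2525,18.,(0,0,255)),(.484,.2575,18.,(255,0,0))]:
    a=np.radians(a);X=np.array([np.cos(a),np.sin(a),0]);Y=np.array([-X[1],X[0],0]);g=np.array([gx,gy,0])
    dr([g+X*u+Y*v+[0,0,.016] for u,v in[(.05,.009),(.05,-.009),(-.066,-.009),(-.066,.009)]],c)
    dr([g+X*u+Y*v+[0,0,.014] for u,v in[(.132,.018),(.0885,.018),(.0885,-.018),(.132,-.018)]],c,False)
cv2.imwrite('pics/w2.png',im)
```

```text
t 9.20 pos [0.5509 0.0061 0.1578] x [ 0.011  0.002 -1.   ] jaw yaw 108.3 q [-0.036  0.089  1.964  0.003  1.078 -1.926] w 0.0882 F [-0.09 -0.13 -0.28] M [ 0.091  0.036 -0.045]
cmd [0.723 3.234 0.402] turn deg 0.1 frac 0.0002
```

View pics/w2.png

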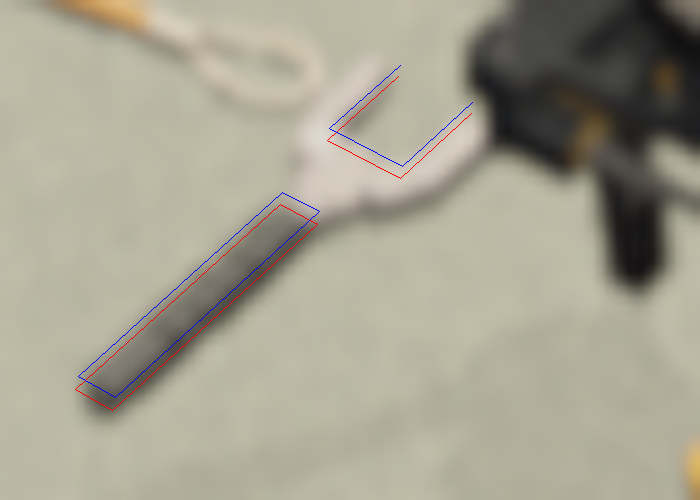

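The overlay confirms the left wrench has the 36 mm jaws. The red model, with grip at (0.480, 0.2525) and yaw 18°, matches the mouth at (330–470, 75–178) and the handle. I'll grip about 20 mm ahead of wrench_grip.

apply_moves([
  [0,1,0.13,0,1],
  [0,1,0.13,0,1],
])

```text
t: 9.6
position: [0.5357, 0.0863, 0.158]
ee_rot: [-0.11, 0.695, 0.11, 0.702]
ft_force: [0.6, 0.5, -0.1]
gripper_width: 0.088
```

apply_moves([
  [0.3,1,0.13,0,1],
  [0.3,1,0.13,0,1],
])

```text
t: 9.8
position: [0.5208, 0.1677, 0.134]
ee_rot: [-0.109, 0.694, 0.11, 0.703]
ft_force: [0.7, -0.3, 0.1]
gripper_width: 0.0884
```

apply_moves([
  [0.4,1,0.13,0,1],
  [0.4,1,0.13,0,1],
  [0.4,1,0.13,0,1],
])

```text
t: 10.1
position: [0.5042, 0.2502, 0.0999]
ee_rot: [-0.11, 0.695, 0.111, 0.701]
ft_force: [-0.6, -0.8, 0.6]
gripper_width: 0.0882
```

Run:
```python
from h import *;from plant import bot
s=bot.observe();goto(s,.499,.2577,.04,108.2)
```

```text
t 10.10 pos [0.5042 0.2502 0.0999] x [ 0.008  0.003 -1.   ] jaw yaw 108.0 q [ 0.417  0.175  1.984 -0.     0.973 -1.468] w 0.0882 F [-0.6  -0.78  0.64] M [0.031 0.024 0.   ]
cmd [ 0.748  0.108 -0.039] turn deg -0.2 frac -0.0006
```

apply_moves([
  [0.5,0.11,-0.03,0,1],
  [0.75,0.11,-0.03,0,1],
  [0.95,0.11,-0.03,0,1],
  [0.95,0.11,-0.03,0,1],
])

```text
t: 10.5
position: [0.498, 0.2566, 0.0216]
ee_rot: [-0.11, 0.697, 0.11, 0.7]
ft_force: [0.4, -0.7, 0.3]
gripper_width: 0.0883
```

Run:
```python
from h import *;from plant import bot
s=bot.observe();goto(s,.499,.2577,.004,108.2)
```

```text
t 10.50 pos [0.498  0.2566 0.0216] x [ 0.004  0.001 -1.   ] jaw yaw 107.9 q [ 4.320e-01  2.780e-01  2.031e+00 -1.000e-03  8.290e-01 -1.451e+00] w 0.0883 F [ 0.42 -0.7   0.34] M [ 0.035 -0.026 -0.012]
cmd [0.22  0.01  0.016] turn deg -0.3 frac -0.0008
```

apply_moves([
  [0.1,0.01,0.01,0,1],
  [0.21,0.01,0.01,0,1],
  [0.21,0.01,0.01,0,0.5],
  [0.21,0.01,0.01,0,0.3],
  [0.21,0.01,0.01,0,0.2],
  [0.21,0.01,0.01,0,0.1],
  [0.21,0.01,0.01,0,0],
  [0.21,0.01,0.01,0,0],
  [0.21,0.01,0.01,0,0],
  [0.21,0.01,0.01,0,0],
])

```text
t: 11.5
position: [0.4985, 0.2577, 0.0049]
ee_rot: [-0.11, 0.697, 0.11, 0.7]
ft_force: [0.1, 0.0, 1.3]
gripper_width: 0.0262
```

```bash
python3 st.py
```

```text
t 11.50 pos [0.4985 0.2577 0.0049] x [ 0.004  0.001 -1.   ] jaw yaw 107.9 q [ 0.433  0.305  2.035 -0.     0.797 -1.45 ] w 0.0262 F [0.14 0.   1.28] M [0.174 0.039 0.05 ]
cmd [-0.841 -3.153 -0.378] turn deg 0.0 frac 0.0000
tau [-5.0400e-01 -4.3206e+01 -2.6593e+01 -2.1400e-01  6.1000e-02  9.0000e-03]
```

Still closing at 26 mm. I'll finish the close and then lift a little.

apply_moves([
  [0,0,0,0,0],
  [0,0,0,0,0],
  [0,0,0,0,0],
  [0,0,0,0,0],
  [0,0,0,0,0],
])

```text
t: 12.0
position: [0.4985, 0.2578, 0.0049]
ee_rot: [-0.11, 0.697, 0.11, 0.7]
ft_force: [-0.7, 0.9, 0.2]
gripper_width: 0.0176
```

apply_moves([
  [-0.2,0,0,0,0],
  [-0.6,0,0,0,0],
  [-1,0,0,0,0],
  [-1,0,0,0,0],
])

```text
t: 12.4
position: [0.5016, 0.2591, 0.0893]
ee_rot: [-0.109, 0.694, 0.111, 0.703]
ft_force: [0.9, 0.0, -1.3]
gripper_width: 0.0176
```

```bash
python3 st.py
```

```text
t 12.40 pos [0.5016 0.2591 0.0893] x [ 0.011  0.005 -1.   ] jaw yaw 107.9 q [ 4.330e-01  1.890e-01  1.991e+00 -1.000e-03  9.490e-01 -1.450e+00] w 0.0176 F [ 0.94  0.05 -1.29] M [ 0.104 -0.05  -0.005]
cmd [ 0.208 -3.158 -0.425] turn deg 0.0 frac 0.0000
tau [ 1.1800e-01 -4.1087e+01 -2.8781e+01 -5.0000e-03  8.5200e-01  0.0000e+00]
```

apply_moves([
  [0,-0.2,-0.35,0,0],
  [0,-0.5,-0.7,0,0],
  [0,-0.8,-1,0,0],
  [0,-0.8,-1,0,0],
])

```text
t: 12.8
position: [0.4408, 0.1703, 0.0856]
ee_rot: [-0.109, 0.697, 0.11, 0.701]
ft_force: [0.3, -0.0, -1.5]
gripper_width: 0.0176
```

apply_moves([
  [0,-0.35,-0.35,0,0],
  [0,-0.7,-0.7,0,0],
  [0,-1,-1,0,0],
  [0,-1,-1,0,0],
])

```text
t: 13.2
position: [0.3861, 0.0674, 0.0834]
ee_rot: [-0.108, 0.698, 0.108, 0.699]
ft_force: [-0.0, 0.9, -2.0]
gripper_width: 0.0179
```

apply_moves([
  [0,-0.35,-0.1,0,0],
  [0,-0.7,-0.2,0.006,0],
  [0,-1,-0.2,0.012,0],
  [0,-1,-0.2,0.012,0],
])

```text
t: 13.6
position: [0.3967, -0.0149, 0.0834]
ee_rot: [-0.081, 0.701, 0.081, 0.704]
ft_force: [0.0, 0.3, -1.7]
gripper_width: 0.0177
```

Run:
```python
from h import *;from plant import bot
import cv2
s=bot.observe();goto(s,.4064,-.0242,.088,103.5)
f=np.mean([bot.read_camera('scene')['frame'].astype(float) for _ in range(4)],0).astype(np.uint8)
k=8;x0,y0=195,190
im=cv2.resize(f[y0:y0+70,x0:x0+95],None,fx=k,fy=k,interpolation=cv2.INTER_CUBIC)
R=Ro.from_quat(s['ee_rot']).as_matrix()
X=R[:,2];Y=R[:,1];j=s['position']+.0908*X+[0,0,.003]
def dr(P,c,cl=False):
    cv2.polylines(im,[np.array([((w2p(p)-[x0,y0]+.5)*k-.5) for p in P],int)],cl,c,1)
print('jaw',j,'x',X)
dr([j+X*u+Y*v+[0,0,.006] for u,v in[(.022,.018),(-.0215,.018),(-.0215,-.018),(.022,-.018)]],(255,0,0))
c=np.array([.5433,.0087,.104]);dr([c+.0195*np.array([np.cos(t),np.sin(t),0]) for t in np.radians(13.5+60*np.arange(6))],(255,0,255),True)
cv2.imwrite('pics/w3.png',im)
```

```text
t 13.60 pos [ 0.3967 -0.0149  0.0834] x [ 0.003  0.    -1.   ] jaw yaw 103.1 q [-0.101 -0.118  2.323  0.     0.934 -1.901] w 0.0177 F [ 0.02  0.26 -1.65] M [0.075 0.002 0.031]
cmd [-0.057 -0.14   0.092] turn deg -0.4 frac -0.0010
jaw [0.48516333 0.00568458 0.08664011] x [0.97386768 0.22709712 0.00294045]
```

View pics/w3.png

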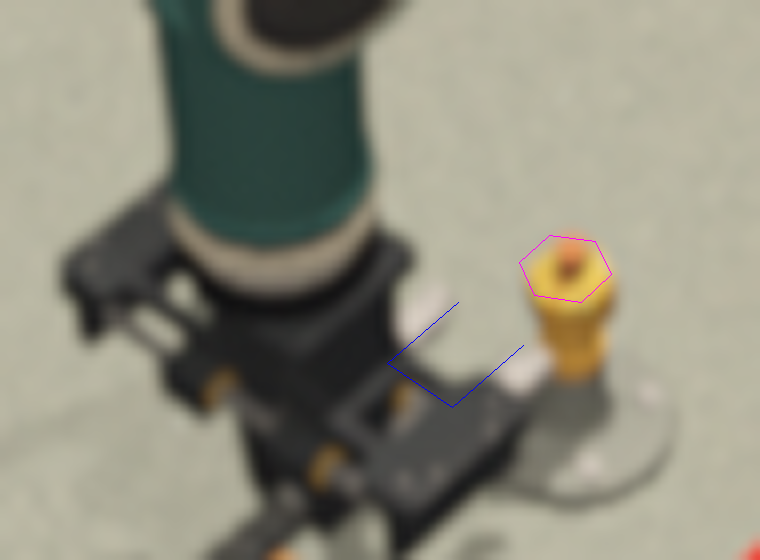

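The right jaw tip is at (535,365) and the nut at (570,275). Both are shifted about equally from their overlays, so the relative alignment is good. I'll align, then slide on.

apply_moves([
  [-0.05,-0.08,0.04,-0.001,0],
  [-0.05,-0.14,0.09,-0.001,0],
  [-0.05,-0.14,0.09,-0.001,0],
  [-0.05,-0.14,0.09,-0.001,0],
])

```text
t: 14.2
position: [0.4048, -0.0219, 0.0871]
ee_rot: [-0.084, 0.702, 0.085, 0.702]
ft_force: [-0.2, -0.1, -1.8]
gripper_width: 0.0172
```

```bash
cat > al.py <<'E'
from h import *;from plant import bot
s=bot.observe();R=Ro.from_quat(s['ee_rot']).as_matrix();c=np.array([.5433,.0087])
j=s['position']+.0908*R[:,2];d=c-j[:2]
print('t %.2f along %.4f lateral %.4f (axis rel. jaw; +left)'%(s['t'],d@R[:2,2],d@R[:2,1]),'z',s['position'][2].round(4),'W %.1f'%np.degrees(np.arctan2(R[1,2],R[0,2])),'tilt',R[2,1:].round(4),'F',s['ft_force'].round(2),'Ftool',(R.T@s['ft_force']).round(2),'M',s['ft_torque'].round(3),'q',np.round(s['q'],2),'w',s['gripper_width'].round(4))
E
python3 al.py
```

```text
Traceback (most recent call last):
  File "al.py", line 4, in <module>
    print('t %.2f along %.4f lateral %.4f (axis rel. jaw; +left)'%(s['t'],d@R[:2,2],d@R[:2,1]),'z',s['position'][2].round(4),'W %.1f'%np.degrees(np.arctan2(R[1,2],R[0,2])),'tilt',R[2,1:].round(4),'F',s['ft_force'].round(2),'Ftool',(R.T@s['ft_force']).round(2),'M',s['ft_torque'].round(3),'q',np.round(s['q'],2),'w',s['gripper_width'].round(4))
                                                                                                                                                                                                                                                                                                                           ^^^^^^^^^^^^^^^^^^^^^^^^
AttributeError: 'float' object has no attribute 'round'
```

```bash
sed -i "s/,'w',s\['gripper_width'\].round(4)/,'w',s['gripper_width']/" al.py; python3 al.py
```

```text
t 14.20 along 0.0510 lateral -0.0031 (axis rel. jaw; +left) z 0.0871 W 13.7 tilt [0.0009 0.001 ] F [-0.21 -0.1  -1.79] Ftool [ 1.79 -0.05 -0.23] M [ 0.116  0.02  -0.009] q [-0.12 -0.1   2.3   0.    0.94 -1.93] w 0.017181461771240438
```

apply_moves([
  [0,-0.038,0,0,0],
  [0,-0.038,0,0,0],
  [0,-0.038,0.1,0,0],
  [0,-0.038,0.2,0,0],
  [0,-0.038,0.3,0,0],
  [0,-0.038,0.3,0,0],
])

```text
t: 14.8
position: [0.4298, -0.0192, 0.0871]
ee_rot: [-0.084, 0.702, 0.085, 0.702]
ft_force: [-0.4, -1.9, -2.0]
gripper_width: 0.0177
```

```bash
python3 al.py
```

```text
t 14.80 along 0.0261 lateral 0.0001 (axis rel. jaw; +left) z 0.0871 W 13.7 tilt [0.0005 0.0007] F [-0.43 -1.9  -1.99] Ftool [ 1.98 -1.75 -0.87] M [-0.197  0.084 -0.125] q [-0.1  -0.05  2.26  0.    0.94 -1.91] w 0.017696926236582207
```

apply_moves([
  [0,-0.01,0,0,0],
  [0,-0.01,0.05,0,0],
  [0,-0.01,0.1,0,0],
  [0,-0.01,0.15,0,0],
  [0,-0.01,0.15,0,0],
])

```text
t: 15.3
position: [0.4428, -0.017, 0.0874]
ee_rot: [-0.084, 0.701, 0.085, 0.703]
ft_force: [0.6, -1.4, -2.2]
gripper_width: 0.0177
```

```bash
python3 al.py
```

```text
t 15.30 along 0.0129 lateral 0.0011 (axis rel. jaw; +left) z 0.0874 W 13.7 tilt [0.0001 0.0023] F [ 0.64 -1.41 -2.23] Ftool [ 2.23 -1.52  0.28] M [-0.157 -0.09  -0.096] q [-0.1  -0.03  2.23  0.    0.94 -1.91] w 0.01774048461955794
```

apply_moves([
  [0,-0.01,0,0,0],
  [0,-0.01,0.04,0,0],
  [0,-0.01,0.08,0,0],
  [0,-0.01,0.12,0,0],
  [0,-0.01,0.12,0,0],
])

```text
t: 15.8
position: [0.4529, -0.0154, 0.0876]
ee_rot: [-0.085, 0.701, 0.085, 0.703]
ft_force: [-0.2, -0.1, -1.7]
gripper_width: 0.0176
```

```bash
python3 al.py
```

```text
t 15.80 along 0.0027 lateral 0.0019 (axis rel. jaw; +left) z 0.0876 W 13.8 tilt [0.0002 0.0028] F [-0.24 -0.15 -1.73] Ftool [ 1.73 -0.08 -0.27] M [0.104 0.069 0.029] q [-0.09 -0.01  2.21  0.    0.94 -1.9 ] w 0.017599281949381883
```

apply_moves([
  [0,0,0.015,0,0],
  [0,0,0.03,0,0],
  [0,0,0.03,0,0],
])

```text
t: 16.1
position: [0.4534, -0.015, 0.0869]
ee_rot: [-0.085, 0.702, 0.085, 0.702]
ft_force: [-4.1, -2.1, -0.2]
gripper_width: 0.0177
```

Run:
```python
exec(open('al.py').read())
import cv2
f=np.mean([bot.read_camera('scene')['frame'].astype(float) for _ in range(4)],0).astype(np.uint8)
cv2.imwrite('pics/w4.png',cv2.resize(f[190:260,215:310],None,fx=8,fy=8,interpolation=cv2.INTER_CUBIC))
```

```text
t 16.10 along 0.0021 lateral 0.0016 (axis rel. jaw; +left) z 0.0869 W 13.8 tilt [ 0.0008 -0.0012] F [-4.1  -2.05 -0.18] Ftool [ 0.18 -1.02 -4.47] M [-0.178  0.744  0.007] q [-0.09 -0.    2.21  0.    0.94 -1.9 ] w 0.01767320089964342
```

View pics/w4.png

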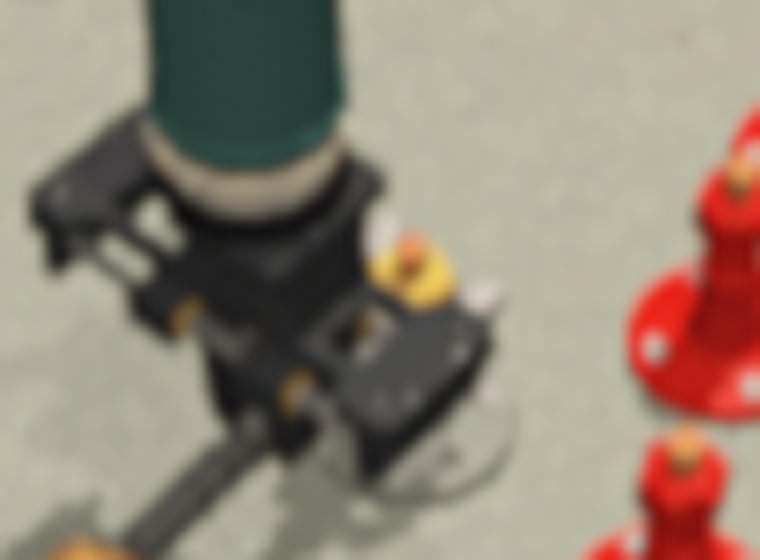

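The jaws straddle the nut, with white tips at (380,230) and (485,295) either side of the brass. The throat touched at 4.5 N. I'll back off 1.6 mm and start the sweep, 12° at first.

apply_moves([
  [0,0,-0.02,0,0],
  [0,0,-0.02,0,0],
  [0,0.062,-0.018,0.0083,0],
  [0,0.124,-0.014,0.0167,0],
  [0,0.186,-0.005,0.025,0],
  [0,0.247,0.006,0.0333,0],
  [0,0.247,0.006,0.0333,0],
])

```text
t: 17.0
position: [0.4504, 0.0041, 0.0874]
ee_rot: [-0.012, 0.706, 0.011, 0.708]
ft_force: [2.5, -2.5, -2.4]
gripper_width: 0.0173
```

```bash
sed -i 's/.0908/.0945/' al.py; python3 al.py
```

```text
t 17.00 along -0.0015 lateral 0.0016 (axis rel. jaw; +left) z 0.0874 W 1.8 tilt [-0.0006  0.0015] F [ 2.5  -2.53 -2.43] Ftool [ 2.44 -2.61  2.42] M [-0.457 -0.197  0.112] q [-0.05 -0.01  2.22 -0.    0.94 -1.65] w 0.017269175430068704
```

apply_moves([
  [0,0.062,0.007,0.0083,0],
  [0,0.124,0.014,0.0167,0],
  [0,0.186,0.025,0.025,0],
  [0,0.247,0.036,0.0333,0],
  [0,0.247,0.036,0.0333,0],
])

```text
t: 17.5
position: [0.4516, 0.0234, 0.087]
ee_rot: [0.061, 0.705, -0.063, 0.704]
ft_force: [-3.2, -4.5, -2.1]
gripper_width: 0.0175
```

```bash
cat >> al.py <<'E'
r=s['position'][:2]-c;F=s['ft_force'];print('Maxis %.3f'%(s['ft_torque'][2]+r[0]*F[1]-r[1]*F[0]))
E
python3 al.py
```

```text
t 17.50 along -0.0016 lateral 0.0015 (axis rel. jaw; +left) z 0.087 W -10.0 tilt [-0.0019 -0.0005] F [-3.25 -4.48 -2.14] Ftool [ 2.15 -4.97 -2.42] M [-0.679  0.374  0.062] q [-0.   -0.01  2.21 -0.    0.94 -1.4 ] w 0.017543804655694988
Maxis 0.520
```

apply_moves([
  [0,0.062,0.0,0.0083,0],
  [0,0.124,0.004,0.0167,0],
  [0,0.186,0.012,0.025,0],
  [0,0.247,0.023,0.0333,0],
  [0,0.307,0.038,0.0417,0],
  [0,0.367,0.055,0.05,0],
  [0,0.426,0.076,0.0583,0],
  [0,0.483,0.1,0.0667,0],
  [0,0.483,0.1,0.0667,0],
])

```text
t: 18.4
position: [0.4655, 0.0595, 0.0865]
ee_rot: [0.205, 0.677, -0.208, 0.676]
ft_force: [-3.2, -4.4, -1.7]
gripper_width: 0.018
```

```bash
python3 al.py
```

```text
t 18.40 along -0.0016 lateral 0.0013 (axis rel. jaw; +left) z 0.0865 W -33.9 tilt [-0.004  -0.0007] F [-3.2  -4.36 -1.73] Ftool [ 1.75 -5.39 -0.22] M [-0.764  0.424  0.017] q [ 0.08  0.03  2.18 -0.    0.94 -0.9 ] w 0.018010362613885774
Maxis 0.518
```

Smooth. Another 24°.

apply_moves([
  [0,0.062,0.002,0.0083,0],
  [0,0.124,0.006,0.0167,0],
  [0,0.186,0.015,0.025,0],
  [0,0.247,0.026,0.0333,0],
  [0,0.307,0.04,0.0417,0],
  [0,0.367,0.058,0.05,0],
  [0,0.426,0.079,0.0583,0],
  [0,0.483,0.103,0.0667,0],
  [0,0.483,0.103,0.0667,0],
])

```text
t: 19.3
position: [0.4927, 0.0867, 0.0858]
ee_rot: [0.34, 0.62, -0.344, 0.618]
ft_force: [-4.1, -3.0, 0.3]
gripper_width: 0.0176
```

```bash
python3 al.py
```

```text
t 19.30 along -0.0016 lateral 0.0013 (axis rel. jaw; +left) z 0.0858 W -57.8 tilt [-0.0069 -0.0005] F [-4.05 -3.    0.33] Ftool [-0.29 -5.03  0.38] M [-0.567  0.623 -0.052] q [ 0.13  0.09  2.11 -0.    0.95 -0.43] w 0.017617064285378584
Maxis 0.416
```

apply_moves([
  [-0.003,0.062,0.002,0.0083,0],
  [-0.006,0.124,0.006,0.0167,0],
  [-0.01,0.186,0.015,0.025,0],
  [-0.01,0.247,0.026,0.0333,0],
  [-0.01,0.307,0.04,0.0417,0],
  [-0.01,0.367,0.058,0.05,0],
  [-0.01,0.426,0.079,0.0583,0],
  [-0.01,0.483,0.103,0.0667,0],
  [-0.01,0.483,0.103,0.0667,0],
])

```text
t: 20.2
position: [0.5285, 0.1005, 0.0857]
ee_rot: [0.46, 0.537, -0.465, 0.533]
ft_force: [-4.0, -0.1, -0.5]
gripper_width: 0.0175
```

Run:
```python
exec(open('al.py').read())
import cv2
f=np.mean([bot.read_camera('scene')['frame'].astype(float) for _ in range(4)],0).astype(np.uint8)
k=9;x0,y0=220,185
im=cv2.resize(f[y0:y0+65,x0:x0+85],None,fx=k,fy=k,interpolation=cv2.INTER_CUBIC)
X=R[:,2];Y=R[:,1];j=s['position']+.0945*X+[0,0,.003]
P=[j+X*u+Y*v+[0,0,.006] for u,v in[(.022,.018),(-.0215,.018),(-.0215,-.018),(.022,-.018)]]
cv2.polylines(im,[np.array([((w2p(p)-[x0,y0]+.5)*k-.5) for p in P],int)],False,(255,0,0),1)
cv2.imwrite('pics/w5.png',im)
```

```text
t 20.20 along -0.0016 lateral 0.0014 (axis rel. jaw; +left) z 0.0857 W -81.7 tilt [-0.0095  0.0012] F [-3.96 -0.12 -0.5 ] Ftool [ 0.54 -3.93 -0.45] M [-0.081  0.67   0.017] q [ 0.14  0.16  2.03 -0.    0.96 -0.  ] w 0.017518946171373943
Maxis 0.382
```

View pics/w5.png

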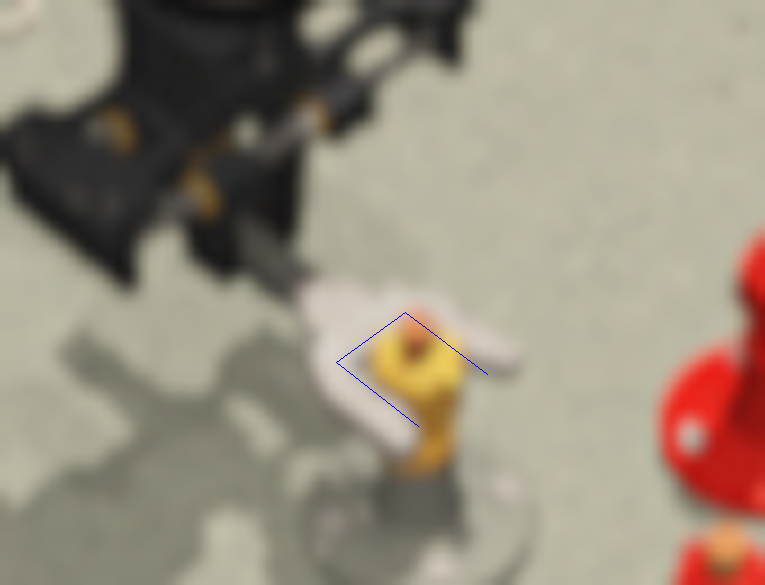

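The wrench sits on the nut, with the blue prediction on the jaws at (340–490, 315–425). W went from 13.7° to −81.7°, so less about 6° of play the nut has turned about 90°. I'll centre the play by turning back 5°, then pull straight off.

apply_moves([
  [0,-0.04,0.0,-0.006,0],
  [0,-0.1,0.004,-0.014,0],
  [0,-0.1,0.004,-0.014,0],
])

```text
t: 20.7
position: [0.5208, 0.099, 0.0862]
ee_rot: [0.436, 0.557, -0.44, 0.553]
ft_force: [-1.5, 0.5, -0.9]
gripper_width: 0.0176
```

```bash
python3 al.py
```

```text
t 20.70 along -0.0014 lateral 0.0009 (axis rel. jaw; +left) z 0.0862 W -76.6 tilt [-0.0075  0.0003] F [-1.51  0.53 -0.95] Ftool [ 0.96 -1.34 -0.87] M [-0.04   0.305 -0.103] q [ 0.14  0.14  2.05 -0.    0.95 -0.09] w 0.01760699796045062
Maxis 0.021
```

apply_moves([
  [0,-0.006,-0.05,0,0],
  [0,-0.006,-0.12,0,0],
  [0,-0.006,-0.2,0,0],
  [0,-0.006,-0.35,0,0],
  [0,-0.006,-0.5,0,0],
  [0,-0.006,-0.65,0,0],
  [0,-0.006,-0.8,0,0],
  [0,-0.006,-0.8,0,0],
])

```text
t: 21.5
position: [0.5052, 0.163, 0.0862]
ee_rot: [0.436, 0.557, -0.439, 0.554]
ft_force: [0.1, 0.3, -1.7]
gripper_width: 0.0177
```

```bash
python3 al.py
```

```text
t 21.50 along 0.0645 lateral 0.0009 (axis rel. jaw; +left) z 0.0862 W -76.5 tilt [-0.0071 -0.0001] F [ 0.1   0.33 -1.71] Ftool [ 1.71  0.19 -0.29] M [0.014 0.02  0.011] q [0.27 0.14 2.05 0.   0.95 0.03] w 0.01770792066880818
Maxis -0.017
```

The wrench is free of the nut. I'll carry it another 80 mm back and lower it.

apply_moves([
  [0,0,-0.4,0,0],
  [0,0,-0.8,0,0],
  [0.3,0,-1,0,0],
  [0.6,0,-1,0,0],
  [0.7,0,-1,0,0],
  [0.7,0,-1,0,0],
])

```text
t: 22.1
position: [0.4846, 0.24, 0.0287]
ee_rot: [0.434, 0.558, -0.441, 0.553]
ft_force: [0.1, -0.1, -1.5]
gripper_width: 0.0176
```

```bash
python3 al.py; python3 -c "
from h import *
for p in [(253,238),(315,258)]: print(p2w(p[0]/1.4,p[1]/1.4,.01))"
```

```text
t 22.10 along 0.1441 lateral 0.0028 (axis rel. jaw; +left) z 0.0287 W -76.4 tilt [-0.0107  0.0007] F [ 0.13 -0.09 -1.53] Ftool [1.53 0.12 0.12] M [-0.049  0.11  -0.002] q [0.41 0.24 2.06 0.   0.85 0.18] w 0.017606825705805143
Maxis -0.025
[0.48575965 0.51030296 0.01      ]
[0.58461292 0.33329965 0.01      ]
```

apply_moves([
  [0.1,0,0,0,0],
  [0.2,0,0,0,0],
  [0.25,0,0,0,0],
  [0.28,0,0,0,0],
  [0.28,0,0,0,0],
])

```text
t: 22.6
position: [0.4844, 0.2397, 0.0061]
ee_rot: [0.434, 0.558, -0.441, 0.553]
ft_force: [0.2, 0.1, -1.8]
gripper_width: 0.0175
```

```bash
python3 al.py
```

```text
t 22.60 along 0.1439 lateral 0.0032 (axis rel. jaw; +left) z 0.0061 W -76.5 tilt [-0.011   0.0008] F [ 0.16  0.06 -1.82] Ftool [ 1.82  0.19 -0.02] M [-0.07   0.044 -0.032] q [0.41 0.28 2.07 0.   0.81 0.18] w 0.01746677834092906
Maxis -0.072
```

Not touching yet (Fz still −1.8, the wrench's weight), so I'll go about 1.5 mm lower, release and rise.

apply_moves([
  [0.01,0,0,0,0],
  [0.02,0,0,0,0],
  [0.02,0,0,0,0],
  [0.02,0,0,0,0.3],
  [0.02,0,0,0,0.5],
  [0.02,0,0,0,0.7],
  [0.02,0,0,0,0.7],
  [0.02,0,0,0,0.7],
])

```text
t: 23.4
position: [0.4844, 0.2398, 0.0045]
ee_rot: [0.434, 0.558, -0.441, 0.553]
ft_force: [-0.2, -0.3, -0.7]
gripper_width: 0.0557
```

apply_moves([
  [-0.2,0,0,0,0.7],
  [-0.6,0,0,0,0.7],
  [-1,0,0,0,0.7],
  [-1,0,0,0,0.7],
])

```text
t: 23.8
position: [0.4889, 0.2417, 0.0894]
ee_rot: [0.437, 0.556, -0.438, 0.555]
ft_force: [0.6, 0.2, 0.8]
gripper_width: 0.062
```

apply_moves([
  [-0.8,0,-0.3,0,0.7],
  [-1,0,-0.8,0,0.7],
  [-1,0,-0.8,0,0.7],
])

```text
t: 24.1
position: [0.4759, 0.3075, 0.1736]
ee_rot: [0.44, 0.556, -0.435, 0.556]
ft_force: [1.2, -0.0, -0.4]
gripper_width: 0.0618
```

Run:
```python
exec(open('al.py').read())
import cv2
f=np.mean([bot.read_camera('scene')['frame'].astype(float) for _ in range(4)],0).astype(np.uint8)
cv2.imwrite('pics/end.png',cv2.resize(f[120:330,150:360],None,fx=2.8,fy=2.8,interpolation=cv2.INTER_CUBIC))
```

```text
t 24.10 along 0.2118 lateral -0.0048 (axis rel. jaw; +left) z 0.1736 W -76.4 tilt [ 0.0053 -0.0043] F [ 1.25 -0.03 -0.44] Ftool [0.45 1.2  0.32] M [-0.066  0.009  0.009] q [0.53 0.11 1.91 0.   1.12 0.29] w 0.06176560823600374
Maxis -0.361
```

View pics/end.png

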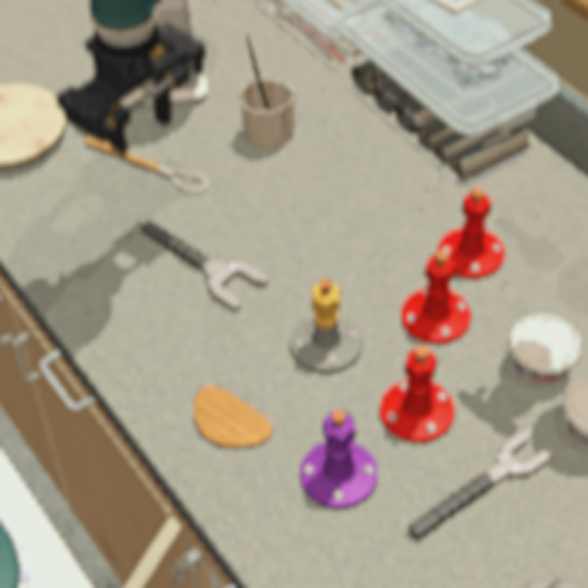

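The wrench lies flat at (205,265), clear of the fitting at (325,330). The other wrench and the bystanders look where they were, and the gripper is clear, so I'll hand in.

```bash
python3 -c "
from plant import bot
print(bot.finish_job())"
```

```text
the job is handed in; nothing more can be done
None
```

I ran the nut down finger-tight with the fingers and tightened it by an estimated 87–90° with the wrench. I then laid the wrench flat on the worktop and handed the job in at about 24 s; it reported no verdict.

- **Finger-tight:** the nut ran easily for about 39°, then the resisting moment jumped from about 0 to 0.32 N m. It reached 0.60 N m after one more degree, and I stopped there and held.
- **Quarter turn:** the left wrench had the 36 mm jaws, and I slid it on from the robot side. The highest push against the nut I read was about 4.5 N, but I read the force only at the end of each move. I then swept the wrench 95° clockwise.
- **Taking it off:** I turned the wrench back about 5°, until the moment about the nut was near zero, and pulled it straight off.
- **Last checks:** the final picture shows the wrench flat, and the last carry pose put its jaw about 144 mm from the nut's axis. The other wrench and every bystander in view look unmoved; the brush was outside that crop. The gripper is clear of everything.

**Not confirmed or in disagreement:**
- The tightening angle is worked out from the wrench's sweep less about 6° of play. The nut's own rotation was too small to see in the pictures.
- The moment I worked out during the wrench sweep was 0.38–0.52 N m, below the stated 0.6.
- The first image estimate of the nut's position was about 8 mm off. That cost a 23 N sideways push on the first finger grip, so I corrected the position by feel before turning.

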